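Seat a flow chip in the corner pocket of a chip reader and latch it

ROBOT

A 6-joint arm with a two-finger parallel gripper is mounted at the origin on a cart in front of the work surface, level with it; the furniture and walls round the work are solid. World frame = base frame: x ahead of the robot, y to its left, z up, the work surface at z = 0. Lengths are in m, angles in rad, forces in N, time in s.
With the tool pointing down it reaches from about 0.35 to 0.775 m from the base axis. Payload 5.5 kg.
Tool frame: the origin (TCP) lies between the finger pads; the fingertips stand 19 mm ahead of it and the grasp point (between the pads) is the TCP; z points along the fingers, x is the direction in which the jaws open and shut, and the axes are right-handed (so a half turn about z gives the same grasp; the last joint's range is limited). The gripper opens to 85 mm and grips with 20 to 120 N. Pads are 22 mm wide; open, the fingers measure 114 mm over their backs; the gripper's body (76 mm by 85 mm) begins 54 mm behind the grasp point. The pads swing forward as they close: fully open they stand 13 mm farther back than shut.
Start: joints at [-1.478, 0.313, 0.046, 1.304, 0, 1.431], TCP at [0.133, -0.56, 0.25] pointing down, gripper open.
Joint ranges: [-2.76, 2.76], [-0.86, 1.69], [-1.03, 1.26], [-2.2, 2.34], [-1.47, 1.5], [-3.14, 3.14]. Speed limits (rad/s): [2.57, 2.57, 3.14, 3.14, 3.14, 3.14].

INTERFACE

Orientations are given as a unit quaternion [w, x, y, z].
In Python, from workcell import env gives the robot as it stands. The module is installed in compiled form; this text tells all that it offers.
- The arm moves only by the tool carry_out, never from a script. Its argument "steps" is a list of rows, each a list of 7 numbers: the gripper command: -1 is shut, 1 is fully open, values between are in proportion, then the shift along the tool's x, y, z in m, then the turn, a rotation vector about the tool's x, y, z in rad. A call has 1 to 20 rows; each row shifts and turns the commanded pose from where the row before left it, along the tool's axes as they then stand; what a row does not reach is not made up. A row lasts 1/8 s, in which the tool goes at most 62.5 mm and 10.7 degrees, less where a joint would pass 70% of its speed; a pose out of reach is approached as far as the arm can. A call with a gripper value outside its range is refused whole. The fingers move at their own pace and stop on an object; "grip_force" is the grip in N (left out, the last holds). Time passes only in rows, so rows that do not move let the fingers close. It gives the time, the measured TCP pose, the force and the opening at its end, in the units of the state.
- env.get_state(): the state, without advancing time (a new reading comes with each control period).
- env.read_camera(name): name is "scene" or "top" or "wrist"; returns a dict with "color" (400x640x3 uint8, red, green, blue), "K" (3x3 intrinsics, pixels), "R" (3x3) and "t" (3): a world point X has camera coordinates R X + t. Camera axes: x right, y down, z forward; pixel columns grow to the right and rows downward; lengths in m; the calibration is good to about 2 mm. A picture is of the moment at which its call begins. There is no depth.
- env.hand_in(): hands the job in, once; it reports no verdict.
The state is a dict: "clock": time; "joint_pos": joint angles; "qvel": joint speeds; "tau": joint torques, N m; "tcp_pos": TCP position; "orientation": TCP orientation; "wrist_force": force on the tool from outside, world axes, zero at the start; "ft_torque": the same for the moment, N m; "finger_gap": finger opening in m.
Only numpy, scipy, OpenCV 4.12 (cv2) and the standard library are available. Lean on these libraries where they do the work, as an engineer would, in place of code of your own. Each camera call takes 0.05 s, during which the arm holds its last target. There are 200 camera calls.

TASK

Load the flow chip into the chip reader using fingertips only, never gripping it or lifting it off the deck: push it back until it lies flat against the rear rail, then, keeping it against the rail, slide it along into the corner pocket under the reading head until it is fully home. Then push the latch on the rail round by its peg until it is fully shut behind the chip. Leave the vials, their tray and the forceps undisturbed.

Things in the scene. Friction and masses are not known exactly. Their poses are not given: they have to be found in the camera images.
- chip_reader: Chip reader, fixed: a dark metal deck, top 12 mm above the worktop, with a steel rear rail and a white reading head over its left end. Origin on the worktop; x points away from the robot (within 0.25 rad), y left along the rail. Deck spans x -85..80, y -115..120 mm. Head spans x -42..44, y 60..117 mm, top 56 mm above the worktop. To load, the chip slides towards +y.
- rail_face (a point): On the rail's front face, at deck height, half-way along the clear rail (reader's frame x 20, y -30, z 12 mm). The rail runs straight along the reader's y from -115 to 85 mm, is 18 mm wide (x 20..38) and stands 14 mm above the deck.
- pocket_home (a point): Where the flow chip's origin lies when it is fully home, touching rail and end stop, axes parallel to the reader's (reader's frame x -2, y 35, z 12 mm). The corner pocket under the head is open to the right (-y); the rail is its back wall, the end stop lies at y 85 mm, the roof 14.5 mm above the deck. Only the leading 25 mm of the chip goes under the head.
- pocket_nose (a point): Rounded nose (radius 7.5 mm, upright) of the pocket's front wall, its axis at deck height (reader's frame x -33.5, y 60, z 12 mm). The front wall is 15 mm thick and 46 mm in front of the rail, leaving the 44 mm wide chip 2 mm of play.
- flow_chip: Loose white flow chip, about 80 g, 44 (its x) x 100 (its y) x 12 mm, flat on the deck in front of the rail, right of the pocket. Origin: centre of its underside. Its +y end goes first into the pocket, its +x long edge against the rail; it starts turned up to 0.3 rad from that. A grey reservoir block (x -10..22, y -50..-20 mm) makes its rear end 24 mm high (port rims 26). Slick (friction 0.3).
- chip_notch (a point): Middle of the floor of the chip's finger notch, half-way up the chip (chip's frame x -14, y -12, z 6 mm). The notch is cut through the full thickness of the front long edge, 8 mm deep, 40 mm long (y -32 to 8): one fingertip in it can both press the chip to the rail and drag it towards +y.
- latch (a joint): Swing latch on the rail, rad: a dark steel arm 10 mm wide, 16 to 22 mm above the deck. 0: points along the rail to the right (-y); negative (start): farther back, away from the robot; positive is clockwise from above. Shut at its stop 1.57: points to the front (-x), 1.5 mm behind the seated chip. Stays where left; about 1 N at the peg moves it. A chip that is not home blocks it.
- latch_pivot (a point): The latch's upright pivot axis, 18 mm above the deck (reader's frame x 29, y -21.5 mm).
- latch_peg (a point): Centre of the latch's upright peg, by which it is pushed: 38 mm from the pivot axis, 8 mm in diameter (black cap 10 mm), rising from 22 to 39 mm above the deck; this point is 30.5 mm above the deck.
- vial_tray: Bystander: grey drilled vial block 66 x 115 x 24 mm on the worktop to the right of the reader, origin at the centre of its underside. Leave it.
- vial_1: Bystander: small amber vial with black cap, 16 mm wide, 44 mm high, standing in the vial block; origin at the centre of its underside. Leave it.
- vial_2: Bystander: small clear vial with white cap, 16 mm wide, 44 mm high, standing on the deck behind the rail; origin at the centre of its underside. Leave it.
- forceps: Bystander: forceps 18 x 137 x 10 mm lying on the worktop in front of the reading head; origin at the centre of its underside. Leave it.
Things that resemble listed ones, but are neither listed nor needed, are in the scene too. What is meant by the flow_chip is not black, and is the smaller of those in its own colour.

How it is judged:
On the way, in this order (a step that is already met when the one before it is completed fails the run):
1. the chip lies flat against the rear rail, still short of the pocket (x of flow_chip in the frame of chip_reader above -0.0055 m and y of flow_chip in the frame of chip_reader below 0.005 m and angle between the y axis of flow_chip and the y axis of chip_reader, either way round below 0.07 rad), for 0.2 s.
2. the chip is fully home in the corner pocket (y of flow_chip in the frame of chip_reader above 0.032 m and x of flow_chip in the frame of chip_reader above -0.0055 m and angle between the y axis of flow_chip and the y axis of chip_reader, either way round below 0.06 rad), for 0.2 s.
At the end, for the whole second after the job is handed in: The flow chip rests in the pocket within 3 mm of the end stop and 3.5 mm of the rail (at its middle), parallel to the rail within 0.06 rad, and the latch is shut behind it (joint above 1.45 rad) (all of step 2 and z of flow_chip in the frame of chip_reader below 0.0145 m and value of joint latch above 1.45 rad and linear speed of flow_chip below 0.01 m/s); the robot touches nothing.
It fails at once if the chip is lifted off the deck or tipped (z of flow_chip in the frame of chip_reader above 0.018 m or angle between flow_chip's own z axis and vertical above 0.15 rad).
It fails at once if the chip is pushed towards the pocket while off the rail (y of flow_chip in the frame of chip_reader above 0.002 m and x of flow_chip in the frame of chip_reader below -0.01 m).
It fails at once if a bystander is disturbed (moved by more than 20 mm) (distance of any of vial_tray, vial_1, vial_2, forceps from where it was at the start of the episode above 0.02 m).
It also fails if it takes over 58 s, if anything falls off the work surface, if the arm or the gripper's body presses on something with over 40 N, if the wrist force passes 120 N, or if a joint passes its speed limit or range.

## Working session

There is one attempt and no reset: what is moved stays moved. The work goes in short steps, Python scripts to look and compute and a tool call to move; the robot and the scene stay as the last step left them, time stands still between calls to the robot, and variables do not carry over. Pictures are saved under pics/ and viewed, about 8 in all and at most 12, crops included, and the job is handed in when it is done.

Besides the shell and the picture viewer there is one more tool, called after ">>>" as name(argument=value, ...) on one line, values as JSON. carry_out: Moves the arm, as the interface text tells. Its arguments: {"type":"object","properties":{"steps":{"type":"array","items":{"type":"array","items":{"type":"number"}}},"grip_force":{"type":"number"}},"required":["steps"]}

```bash
mkdir -p pics
cat > h.py <<'E'
from workcell import env
import cv2, numpy as np
def snap(n,f):
    c=env.read_camera(n); cv2.imwrite('pics/'+f+'.png',c['color'][:,:,::-1]); np.savez('pics/'+f+'.npz',K=c['K'],R=c['R'],t=c['t']); return c
def load(f): return np.load('pics/'+f+'.npz')
def px2w(f,uv,z):
    c=load(f); o=-c['R'].T@c['t']; out=[]
    for p in np.atleast_2d(uv):
        d=c['R'].T@np.linalg.inv(c['K'])@[p[0],p[1],1]; out.append(o+d*(z-o[2])/d[2])
    return np.array(out)
def w2px(f,X):
    c=load(f); q=(c['R']@np.atleast_2d(X).T).T+c['t']; q=q@c['K'].T; return q[:,:2]/q[:,2:]
E
python3 - <<'E'
from h import *
s=env.get_state(); print({k:np.round(v,3) for k,v in s.items()})
for n in('top','scene'):
    c=snap(n,n+'0'); print(np.round(c['K'],1),np.round(-c['R'].T@c['t'],3))
E
```

```text
{'clock': np.float64(0.0), 'joint_pos': array([-1.478,  0.314,  0.045,  1.304,  0.   ,  1.431]), 'qvel': array([ 0.001, -0.001, -0.002, -0.001,  0.001, -0.001]), 'tau': array([ 1.0000e-03, -4.8063e+01,  2.9853e+01,  1.9000e-02, -0.0000e+00,
        0.0000e+00]), 'tcp_pos': array([ 0.133, -0.559,  0.249]), 'orientation': array([-0.001,  0.784, -0.62 , -0.001]), 'wrist_force': array([-0.178, -0.105,  0.388]), 'ft_torque': array([-0.026,  0.022,  0.018]), 'finger_gap': np.float64(0.085)}
[[386.1   0.  320. ]
 [  0.  386.1 192.2]
 [  0.    0.    1. ]] [ 0.386 -0.037  0.953]
[[398.7   0.  317.5]
 [  0.  398.7 199.7]
 [  0.    0.    1. ]] [0.048 0.251 0.69 ]
```

View pics/top0.png

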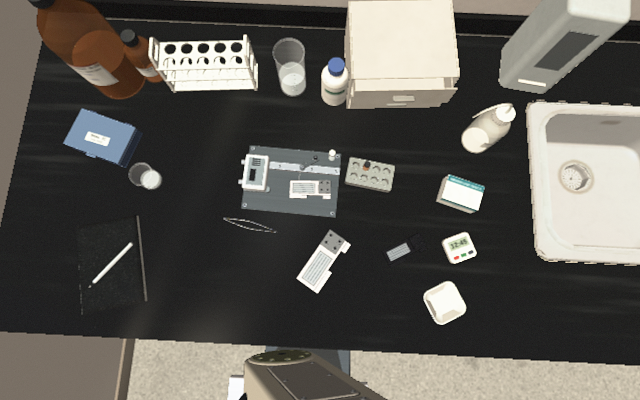

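View pics/scene0.png

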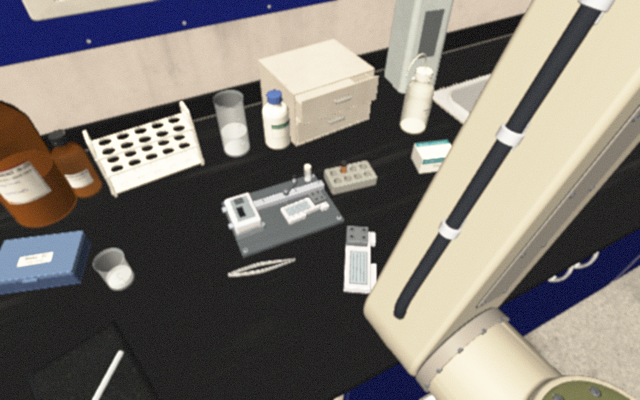

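Chip candidates in the top view are the white one on the deck (310,188), a larger white one on the worktop (323,260) and a black one (403,250). The description fits the one on the deck, so I'll check it in a close crop.

Run:
```python
import cv2
i=cv2.imread('pics/top0.png')[140:225,232:352]
cv2.imwrite('pics/crop0.png',cv2.resize(i,None,fx=6.5,fy=6.5,interpolation=cv2.INTER_CUBIC))
```

```text
(no output)
```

View pics/crop0.png

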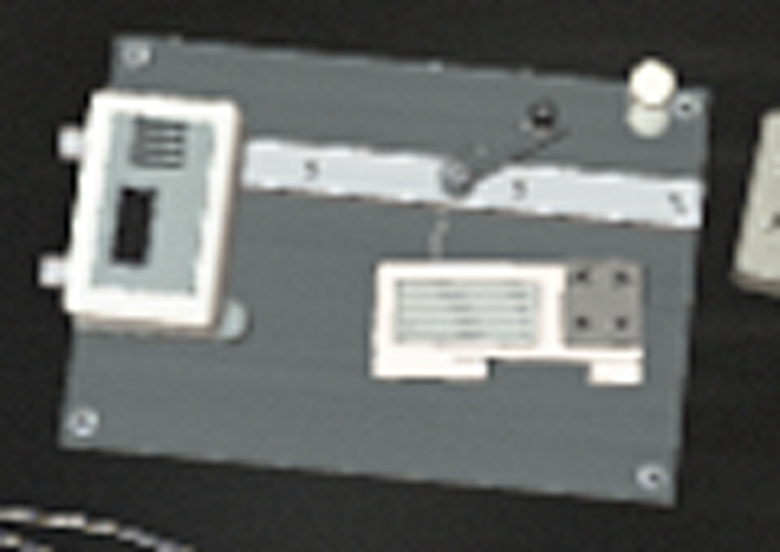

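```bash
cat >> h.py <<'E'
def rig(L,W):
    L=np.asarray(L,float);W=np.asarray(W)[:,:2];l=L.mean(0);w=W.mean(0);a=L-l;b=W-w
    th=np.arctan2((a[:,0]*b[:,1]-a[:,1]*b[:,0]).sum(),(a*b).sum());R=np.array([[np.cos(th),-np.sin(th)],[np.sin(th),np.cos(th)]])
    return th,w-R@l,R
E
python3 - <<'E'
from h import *
f=lambda p:(np.array(p)+.5)/6.5-.5+[232,140]
D=px2w('top0',f([(118,38),(709,92),(673,502),(62,445)]),.012)
L=np.array([(80,120),(80,-115),(-85,-115),(-85,120)])/1e3
th,o,R=rig(L,D); print('reader',th,o,'res',(L@R.T+o-D[:,:2])*1e3)
rail=px2w('top0',f([(245,188),(700,227)]),.026); tr=lambda X:((X[:,:2]-o)@R)*1e3
print('rail top front edge in reader',tr(rail))
C=px2w('top0',f([(372,377),(380,263),(487,378),(590,380),(643,384)]),.024); 
Lc=np.array([(-22,50),(22,50),(-22,8),(-22,-32),(-22,-50)])/1e3
t2,o2,R2=rig(Lc,C); print('chip',t2,o2,'rel',t2-th,tr(o2[None]),'res',(Lc@R2.T+o2-C[:,:2])*1e3)
print('notch rd',tr((R2@[-.014,-.012]+o2)[None]))
print('peg',tr(px2w('top0',f([(542,113)]),.051)),'vial2',tr(px2w('top0',f([(652,80)]),.056)),'pivot',tr(px2w('top0',f([(456,178)]),.034)))
c=load('top0');print(np.round(c['R'],3))
E
```

```text
reader -0.04383896845045927 [0.61696685 0.04336119] res [[ 0.9337933   0.69194898]
 [ 1.09483546 -0.87850266]
 [-1.10368683 -0.88485903]
 [-0.92494193  1.07141271]]
rail top front edge in reader [[  19.31511093   59.78668349]
 [  20.35143231 -114.86459607]]
chip 0.025644695786680136 [ 0.59177792 -0.00152393] rel 0.0694836642371394 [[-23.19763949 -45.94589845]] res [[ 0.38124905 -1.01744074]
 [ 0.00711047  0.16842911]
 [-0.34763668  0.35833825]
 [-0.51483369 -0.77652411]
 [ 0.47411087  1.26719749]]
notch rd [[-36.33072403 -58.88893096]]
peg [[ 52.08512504 -51.5454932 ]] vial2 [[ 67.22003061 -91.45120973]] pivot [[ 28.64271259 -20.79833185]]
[[ 0.05  -0.999  0.   ]
 [-0.976 -0.049 -0.21 ]
 [ 0.21   0.011 -0.978]]
```

The crop shows the chip on the deck with the notch at the bottom right. Reader yaw is -0.044. In the reader's frame the chip is at about (-23,-46) mm, turned +0.07 rad, and the latch peg is at (52,-51). I'll shut the fingers and turn the tool so its x axis lies along the reader's x.

>>> carry_out(steps=[[-1, 0, 0, 0, 0, 0, -0.1295], [-1, 0, 0, 0, 0, 0, -0.1295], [-1, 0, 0, 0, 0, 0, -0.1295], [-1, 0, 0, 0, 0, 0, -0.1295], [-1, 0, 0, 0, 0, 0, -0.1295], [-1, 0, 0, 0, 0, 0, -0.1295], [-1, 0, 0, 0, 0, 0, -0.1295], [-1, 0, 0, 0, 0, 0, -0.1295], [-1, 0, 0, 0, 0, 0, -0.1295], [-1, 0, 0, 0, 0, 0, -0.1295]], grip_force=40)

```text
clock: 1.35
tcp_pos: [0.1326, -0.5592, 0.2498]
orientation: [-0.001, 1.0, -0.019, -0.0]
wrist_force: [0.4, 0.1, -0.7]
finger_gap: -0.0001
```

>>> carry_out(steps=[[-1, 0.0278, -0.0406, 0, 0, 0, 0], [-1, 0.0278, -0.0406, 0, 0, 0, 0], [-1, 0.0278, -0.0406, 0, 0, 0, 0], [-1, 0.0278, -0.0406, 0, 0, 0, 0], [-1, 0.0278, -0.0406, 0, 0, 0, 0], [-1, 0.0278, -0.0406, 0, 0, 0, 0], [-1, 0.0278, -0.0406, 0, 0, 0, 0], [-1, 0.0278, -0.0406, 0, 0, 0, 0], [-1, 0.0278, -0.0406, 0, 0, 0, 0], [-1, 0.0278, -0.0406, 0, 0, 0, 0], [-1, 0.0278, -0.0406, 0, 0, 0, 0], [-1, 0.0278, -0.0406, 0, 0, 0, 0], [-1, 0.0278, -0.0406, 0, 0, 0, 0], [-1, 0.0278, -0.0406, 0, 0, 0, 0], [-1, 0, 0, 0, 0, 0, 0], [-1, 0, 0, 0, 0, 0, 0]])

```text
clock: 3.35
tcp_pos: [0.5453, -0.0084, 0.2497]
orientation: [0.0, 1.0, -0.021, -0.001]
wrist_force: [0.5, -0.5, -0.1]
finger_gap: -0.0002
```

```bash
cat >> h.py <<'E'
from scipy.spatial.transform import Rotation as Ro
RO=np.array([.61697,.04336]); TH=-.0438; RR=np.array([[np.cos(TH),-np.sin(TH)],[np.sin(TH),np.cos(TH)]])
def rd(X): return ((np.atleast_2d(X)[:,:2]-RO)@RR)*1e3
def st():
    s=env.get_state(); q=s['orientation']; M=Ro.from_quat([q[1],q[2],q[3],q[0]]).as_matrix()
    print('t',round(float(s['clock']),2),'tcp rd',np.round(rd(s['tcp_pos']),1),'z',round(s['tcp_pos'][2]*1e3,1),'yawerr',round(np.arctan2(M[1,0],M[0,0])-TH,4),'tilt',np.round(M[:2,2],4),'F',np.round(s['wrist_force'],1),'gap',round(float(s['finger_gap']),4),'q',np.round(s['joint_pos'],2))
E
python3 - <<'E'
from h import *
st(); snap('wrist','w1')
E
```

```text
t 3.35 tcp rd [[-69.3 -54.8]] z 249.7 yawerr 0.0014 tilt [-0.0017 -0.0002] F [ 0.5 -0.5 -0.1] gap -0.0002 q [-0.16  0.26 -0.03  1.28 -0.    1.45]
```

View pics/w1.png

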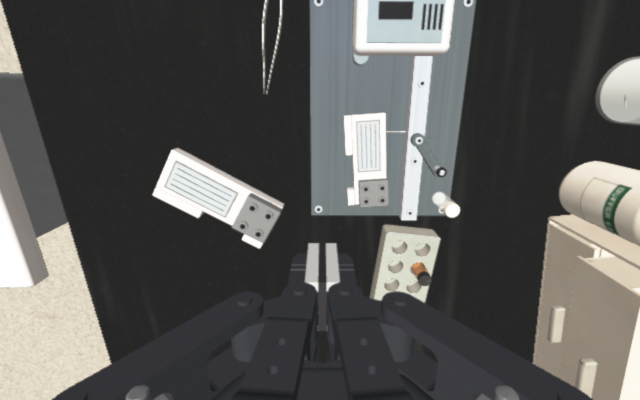

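Run:
```python
from h import *
g=lambda n,p,z:print(n,np.round(rd(px2w('w1',p,z)),1).tolist())
g('deck',[(311,215)],.012)
g('rail',[(415,56),(402,219)],.026)
g('chip',[(345,116),(386,113),(346,155),(347,188),(347,205)],.024)
g('floor',[(354,158),(356,187)],.024)
g('block',[(387,180),(388,206)],.036)
g('peg',[(441,173)],.051);g('piv',[(418,141)],.034);g('vial',[(439,198)],.056)
i=cv2.imread('pics/w1.png')[90:230,300:480]
cv2.imwrite('pics/c1.png',cv2.resize(i,None,fx=4.2,fy=4.2,interpolation=cv2.INTER_CUBIC))
```

```text
deck [[-82.7, -114.2]]
rail [[22.8, 60.2], [23.3, -113.6]]
chip [[-45.3, 2.1], [-2.3, 5.2], [-43.3, -39.4], [-41.2, -76.9], [-40.7, -97.3]]
floor [[-34.4, -42.7], [-31.1, -75.7]]
block [[0.9, -64.4], [3.9, -94.2]]
peg [[52.8, -53.0]]
piv [[31.1, -22.7]]
vial [[51.8, -78.4]]
```

View pics/c1.png

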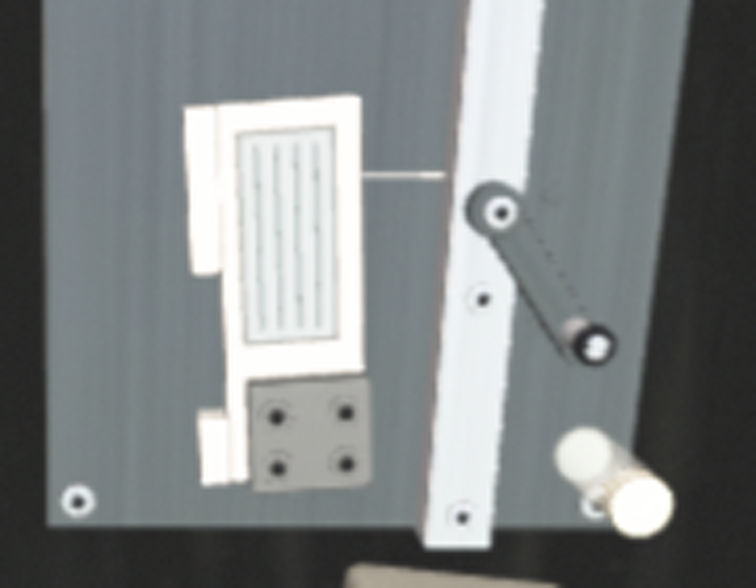

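>>> carry_out(steps=[[-1, 0, 0, 0.04, 0, 0, 0], [-1, 0, 0, 0.04, 0, 0, 0], [-1, 0, 0, 0.04, 0, 0, 0], [-1, 0, 0, 0.04, 0, 0, 0], [-1, 0, 0, 0.035, 0, 0, 0], [-1, 0, 0, 0.0197, 0, 0, 0], [-1, 0, 0, 0, 0, 0, 0], [-1, 0, 0, 0, 0, 0, 0]])

```text
clock: 4.4
tcp_pos: [0.5463, -0.0093, 0.0366]
orientation: [0.0, 1.0, -0.022, 0.001]
wrist_force: [0.5, 0.3, -0.6]
finger_gap: 0.0002
```

>>> carry_out(steps=[[-1, 0.01, 0, 0, 0, 0, 0], [-1, 0.008, 0, 0, 0, 0, 0], [-1, 0.004, 0, 0, 0, 0, 0], [-1, 0, 0, 0, 0, 0, 0], [-1, 0, 0, 0, 0, 0, 0]])

```text
clock: 5.03
tcp_pos: [0.5687, -0.0094, 0.036]
orientation: [0.0, 1.0, -0.021, 0.001]
wrist_force: [0.3, -0.1, 1.1]
finger_gap: 0.0001
```

Run:
```python
from h import *
st(); snap('wrist','w2')
cv2.imwrite('pics/c2.png',cv2.resize(cv2.imread('pics/w2.png')[60:360,180:580],None,fx=2,fy=2))
```

```text
t 5.03 tcp rd [[-45.9 -54.8]] z 36.0 yawerr 0.0009 tilt [ 0.0017 -0.0003] F [ 0.3 -0.1  1.1] gap 0.0001 q [-0.16  0.45 -0.31  0.81 -0.    1.46]
```

View pics/c2.png

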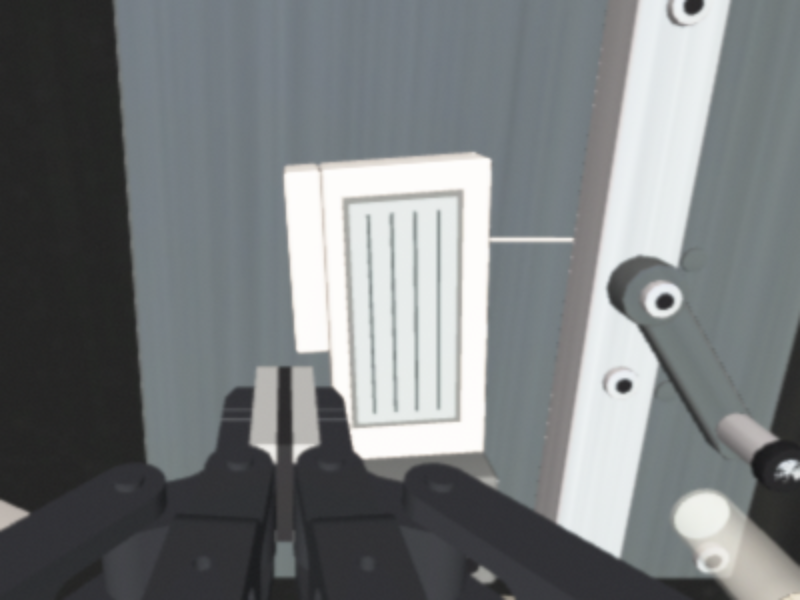

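>>> carry_out(steps=[[-1, 0.004, 0, 0, 0, 0, 0], [-1, 0.004, 0, 0, 0, 0, 0], [-1, 0.004, 0, 0, 0, 0, 0], [-1, 0.003, 0, 0, 0, 0, 0], [-1, 0, 0, 0, 0, 0, 0], [-1, 0, 0, 0, 0, 0, 0]])

```text
clock: 5.82
tcp_pos: [0.5829, -0.01, 0.0355]
orientation: [0.0, 1.0, -0.022, -0.0]
wrist_force: [-0.1, -0.1, 0.4]
finger_gap: 0.0003
```

Run:
```python
from h import *
st(); snap('wrist','w3')
cv2.imwrite('pics/c3.png',cv2.resize(cv2.imread('pics/w3.png')[60:360,180:580],None,fx=2,fy=2))
```

```text
t 5.83 tcp rd [[-31.7 -54.8]] z 35.5 yawerr 0.0008 tilt [-0.0001 -0.0001] F [-0.1 -0.1  0.4] gap 0.0003 q [-0.15  0.48 -0.27  0.83 -0.    1.46]
```

View pics/c3.png

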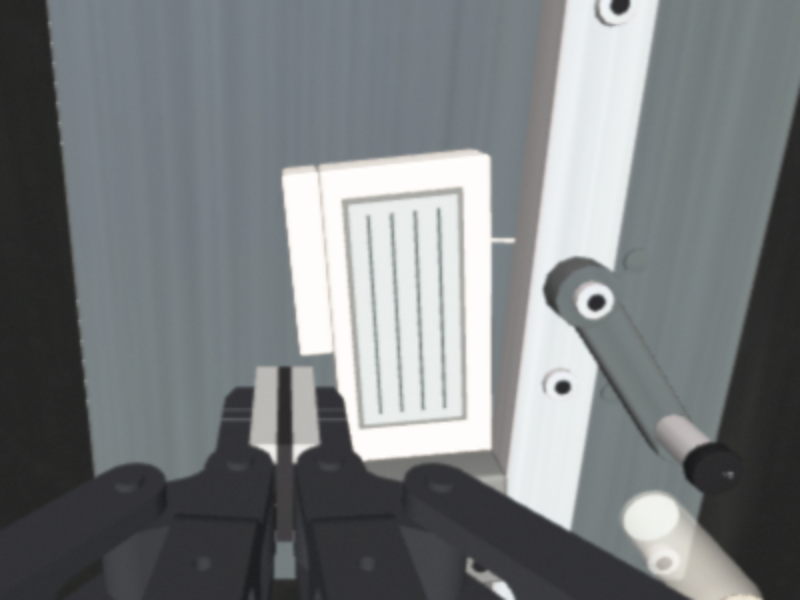

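The picture shows the chip moving with the finger, its rear corner now close to the rail. I'll keep pressing.

>>> carry_out(steps=[[-1, 0.002, 0, 0, 0, 0, 0], [-1, 0.002, 0, 0, 0, 0, 0], [-1, 0.001, 0, 0, 0, 0, 0], [-1, 0, 0, 0, 0, 0, 0]])

```text
clock: 6.38
tcp_pos: [0.588, -0.0102, 0.0356]
orientation: [0.0, 1.0, -0.021, 0.0]
wrist_force: [0.9, -0.6, 1.2]
finger_gap: 0.0
```

>>> carry_out(steps=[[-1, 0.001, 0, 0, 0, 0, 0], [-1, 0.001, 0, 0, 0, 0, 0], [-1, 0, 0, 0, 0, 0, 0]])

```text
clock: 6.75
tcp_pos: [0.5891, -0.0102, 0.0354]
orientation: [0.0, 1.0, -0.022, -0.001]
wrist_force: [-3.9, -0.6, 2.1]
finger_gap: 0.0001
```

>>> carry_out(steps=[[-1, 0.001, 0, 0, 0, 0, 0], [-1, 0.001, 0, 0, 0, 0, 0], [-1, 0, 0, 0, 0, 0, 0]])

```text
clock: 7.12
tcp_pos: [0.5893, -0.0102, 0.0353]
orientation: [0.0, 1.0, -0.022, -0.002]
wrist_force: [-9.3, -0.1, 7.2]
finger_gap: 0.0002
```

Run:
```python
from h import *
st(); snap('wrist','w4')
cv2.imwrite('pics/c4.png',cv2.resize(cv2.imread('pics/w4.png')[60:360,180:580],None,fx=2,fy=2))
```

```text
t 7.12 tcp rd [[-25.3 -54.7]] z 35.3 yawerr 0.0008 tilt [-0.0048  0.    ] F [-9.3 -0.1  7.2] gap 0.0002 q [-0.15  0.49 -0.24  0.84 -0.    1.46]
```

View pics/c4.png

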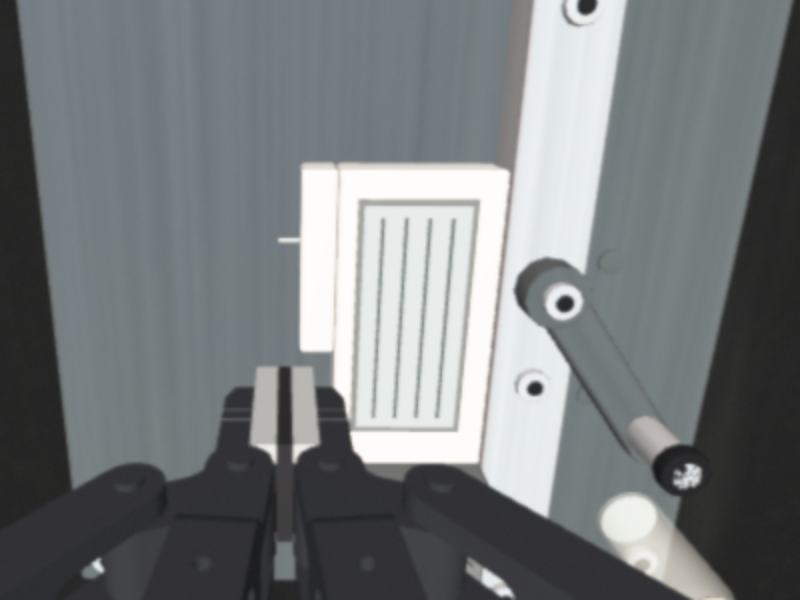

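The chip lies flat along the rail with 9 N of contact force. Next I'll slide it towards the pocket.

>>> carry_out(steps=[[-1, -0.0005, -0.004, 0, 0, 0, 0], [-1, 0, -0.006, 0, 0, 0, 0], [-1, 0, -0.006, 0, 0, 0, 0], [-1, 0, -0.006, 0, 0, 0, 0], [-1, 0, -0.006, 0, 0, 0, 0], [-1, 0, -0.006, 0, 0, 0, 0], [-1, 0, -0.006, 0, 0, 0, 0], [-1, 0, 0, 0, 0, 0, 0]])

```text
clock: 8.18
tcp_pos: [0.591, 0.0292, 0.0351]
orientation: [0.001, 1.0, -0.022, -0.002]
wrist_force: [-7.6, -1.1, 4.4]
finger_gap: 0.0
```

Run:
```python
from h import *
st(); snap('wrist','w5')
cv2.imwrite('pics/c5.png',cv2.resize(cv2.imread('pics/w5.png')[20:360,180:580],None,fx=1.7,fy=1.7))
```

```text
t 8.18 tcp rd [[-25.4 -15.2]] z 35.1 yawerr 0.0006 tilt [-0.004  -0.0015] F [-7.6 -1.1  4.4] gap 0.0 q [-0.09  0.5  -0.24  0.84 -0.    1.53]
```

View pics/c5.png

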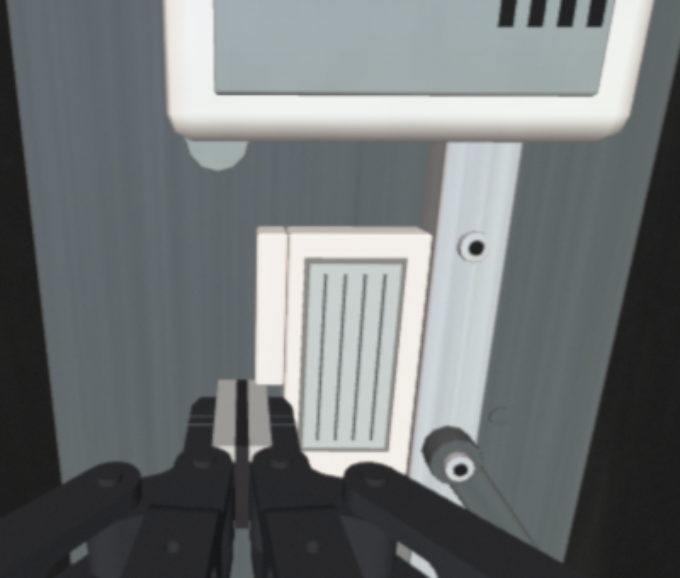

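>>> carry_out(steps=[[-1, 0, -0.005, 0, 0, 0, 0], [-1, 0, -0.005, 0, 0, 0, 0], [-1, 0, -0.005, 0, 0, 0, 0], [-1, 0, -0.005, 0, 0, 0, 0], [-1, 0, -0.005, 0, 0, 0, 0], [-1, 0, -0.005, 0, 0, 0, 0], [-1, 0, -0.005, 0, 0, 0, 0], [-1, 0, -0.003, 0, 0, 0, 0], [-1, 0, 0, 0, 0, 0, 0]])

```text
clock: 9.35
tcp_pos: [0.5927, 0.0669, 0.0351]
orientation: [0.001, 1.0, -0.022, -0.002]
wrist_force: [-6.7, -2.4, 4.0]
finger_gap: -0.0002
```

>>> carry_out(steps=[[-1, 0, -0.002, 0, 0, 0, 0], [-1, 0, -0.002, 0, 0, 0, 0], [-1, 0, -0.001, 0, 0, 0, 0], [-1, 0, 0, 0, 0, 0, 0]])

```text
clock: 9.85
tcp_pos: [0.5929, 0.0716, 0.0351]
orientation: [0.001, 1.0, -0.022, -0.002]
wrist_force: [-7.3, -4.3, 4.0]
finger_gap: -0.0004
```

>>> carry_out(steps=[[-1, 0, -0.002, 0, 0, 0, 0], [-1, 0, -0.002, 0, 0, 0, 0], [-1, 0, 0, 0, 0, 0, 0]])

```text
clock: 10.22
tcp_pos: [0.5931, 0.0757, 0.0351]
orientation: [0.001, 1.0, -0.022, -0.002]
wrist_force: [-7.4, -2.5, 3.5]
finger_gap: -0.0002
```

Run:
```python
from h import *
st()
```

```text
t 10.22 tcp rd [[-25.3  31.2]] z 35.1 yawerr 0.0001 tilt [-0.0039 -0.0022] F [-7.4 -2.5  3.5] gap -0.0002 q [-0.01  0.51 -0.22  0.85 -0.    1.61]
```

>>> carry_out(steps=[[-1, 0, -0.001, 0, 0, 0, 0], [-1, 0, -0.001, 0, 0, 0, 0], [-1, 0, 0, 0, 0, 0, 0]])

```text
clock: 10.6
tcp_pos: [0.5932, 0.0769, 0.0351]
orientation: [0.002, 1.0, -0.022, -0.002]
wrist_force: [-6.9, -6.0, 3.3]
finger_gap: -0.0001
```

>>> carry_out(steps=[[-1, 0, -0.001, 0, 0, 0, 0], [-1, 0, -0.001, 0, 0, 0, 0], [-1, 0, 0, 0, 0, 0, 0]])

```text
clock: 10.98
tcp_pos: [0.5932, 0.0773, 0.0351]
orientation: [0.003, 1.0, -0.023, -0.002]
wrist_force: [-7.2, -10.4, 3.7]
finger_gap: 0.0
```

>>> carry_out(steps=[[-1, 0, -0.001, 0, 0, 0, 0], [-1, 0, -0.001, 0, 0, 0, 0], [-1, 0, 0, 0, 0, 0, 0], [-1, 0, 0, 0, 0, 0, 0]])

```text
clock: 11.48
tcp_pos: [0.5932, 0.0776, 0.0351]
orientation: [0.005, 1.0, -0.023, -0.002]
wrist_force: [-7.7, -16.1, 5.2]
finger_gap: 0.0
```

Run:
```python
from h import *
st(); snap('wrist','w6')
cv2.imwrite('pics/c6.png',cv2.resize(cv2.imread('pics/w6.png')[20:380,180:580],None,fx=1.6,fy=1.6))
```

```text
t 11.47 tcp rd [[-25.3  33.2]] z 35.1 yawerr -0.0031 tilt [-0.0046 -0.0099] F [ -7.7 -16.1   5.2] gap 0.0 q [ 0.    0.51 -0.22  0.85 -0.01  1.62]
```

View pics/c6.png

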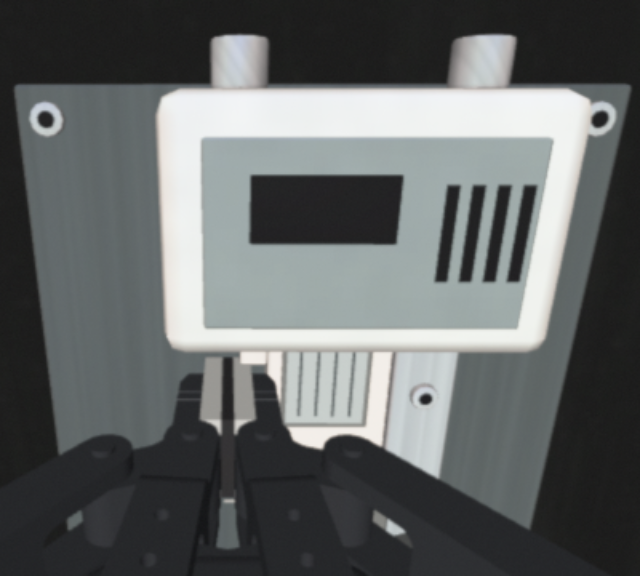

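The finger stopped hard at y 33 with a 16 N reaction, so the chip is home. I'll unload, back out and lift.

>>> carry_out(steps=[[-1, -0.0007, 0.0018, 0, 0, 0, 0], [-1, -0.0008, 0.002, 0, 0, 0, 0], [-1, -0.003, 0.002, 0, 0, 0, 0], [-1, -0.01, 0.001, 0, 0, 0, 0], [-1, -0.01, 0, 0, 0, 0, 0], [-1, 0, 0, -0.04, 0, 0, 0], [-1, 0, 0, -0.045, 0, 0, 0], [-1, 0, 0.04, 0, 0, 0, 0], [-1, 0, 0.05, 0, 0, 0, 0], [-1, 0, 0.05, 0, 0, 0, 0], [-1, 0, 0.05, 0, 0, 0, 0], [-1, 0, 0.04, 0, 0, 0, 0], [-1, 0, 0, 0, 0, 0, 0]])

```text
clock: 13.15
tcp_pos: [0.5604, -0.1553, 0.1207]
orientation: [0.0, 1.0, -0.023, 0.0]
wrist_force: [0.2, 0.6, 0.4]
finger_gap: 0.0
```

Run:
```python
from h import *
st(); snap('top','t7'); snap('wrist','w7')
a=cv2.resize(cv2.imread('pics/t7.png')[140:225,232:352],None,fx=6.5,fy=6.5,interpolation=cv2.INTER_CUBIC)
cv2.imwrite('pics/c7.png',a)
```

```text
t 13.15 tcp rd [[ -47.8 -200.9]] z 120.7 yawerr -0.0029 tilt [ 0.0009 -0.0006] F [0.2 0.6 0.4] gap 0.0 q [-0.41  0.39 -0.16  1.01 -0.    1.21]
```

View pics/c7.png

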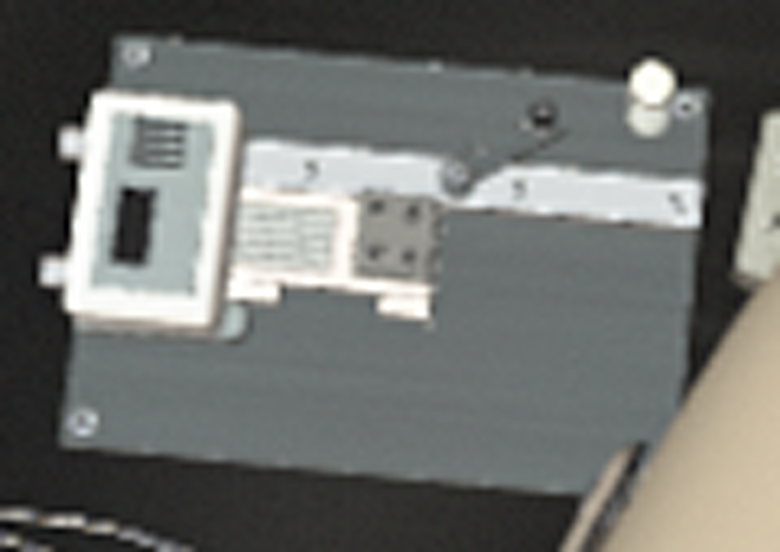

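The top view shows the chip home against the rail and end stop, with its rear edge at about x 432 in the crop. The peg hasn't moved, at (542,113). I'll go behind the peg.

>>> carry_out(steps=[[-1, 0.025, -0.0306, 0, 0, 0, 0], [-1, 0.025, -0.0306, 0, 0, 0, 0], [-1, 0.025, -0.0306, 0, 0, 0, 0], [-1, 0.025, -0.0306, 0, 0, 0, 0.003], [-1, 0.025, -0.0306, 0, 0, 0, 0], [-1, 0, 0, 0, 0, 0, 0], [-1, 0, 0, 0.03, 0, 0, 0], [-1, 0, 0, 0.0317, 0, 0, 0], [-1, 0, 0, 0, 0, 0, 0]])

```text
clock: 14.38
tcp_pos: [0.6889, -0.0046, 0.0559]
orientation: [-0.0, 1.0, -0.023, -0.003]
wrist_force: [0.2, 0.6, 0.3]
finger_gap: 0.0002
```

Run:
```python
from h import *
st()
f=lambda p:(np.array(p)+.5)/6.5-.5+[232,140]
print(rd(px2w('t7',f([(432,322),(440,200)]),.024)))
```

```text
t 14.38 tcp rd [[ 73.9 -44.7]] z 55.9 yawerr -0.0013 tilt [-0.007   0.0008] F [0.2 0.6 0.3] gap 0.0002 q [-0.12  0.64  0.08  1.02 -0.    1.49]
[[-25.76652163 -16.87638074]
 [ 22.14837366 -14.84876777]]
```

>>> carry_out(steps=[[-1, 0, 0.006, -0.003, 0, 0, 0], [-1, -0.004, 0, 0, 0, 0, 0], [-1, -0.004, 0.001, 0, 0, 0, 0], [-1, -0.004, 0.001, 0, 0, 0, 0], [-1, -0.004, 0.001, 0, 0, 0, 0], [-1, -0.004, 0.001, 0, 0, 0, 0], [-1, -0.004, 0, 0, 0, 0, 0], [-1, -0.004, 0, 0, 0, 0, 0], [-1, -0.004, 0, 0, 0, 0, 0], [-1, 0, 0, 0, 0, 0, 0]])

```text
clock: 15.62
tcp_pos: [0.6602, -0.0149, 0.0632]
orientation: [0.001, 1.0, -0.023, 0.001]
wrist_force: [-0.0, -3.0, 8.3]
finger_gap: -0.0001
```

>>> carry_out(steps=[[-1, -0.004, 0, 0, 0, 0, 0], [-1, -0.004, 0, 0, 0, 0, 0], [-1, -0.004, -0.001, 0, 0, 0, 0], [-1, -0.004, -0.002, 0, 0, 0, 0], [-1, -0.004, -0.002, 0, 0, 0, 0], [-1, -0.004, -0.002, 0, 0, 0, 0], [-1, -0.003, -0.002, 0, 0, 0, 0], [-1, 0, 0, 0, 0, 0, 0], [-1, 0, 0, 0, 0, 0, 0]])

```text
clock: 16.75
tcp_pos: [0.6333, -0.0038, 0.0631]
orientation: [0.0, 1.0, -0.023, 0.001]
wrist_force: [-0.9, -0.1, 8.0]
finger_gap: 0.0001
```

Run:
```python
from h import *
st(); snap('wrist','w8')
cv2.imwrite('pics/c8.png',cv2.resize(cv2.imread('pics/w8.png')[20:380,180:580],None,fx=1.6,fy=1.6))
```

```text
t 16.75 tcp rd [[ 18.4 -46.4]] z 63.1 yawerr -0.0021 tilt [ 0.001  -0.0001] F [-0.9 -0.1  8. ] gap 0.0001 q [-0.13  0.53 -0.09  0.94  0.    1.48]
```

View pics/c8.png

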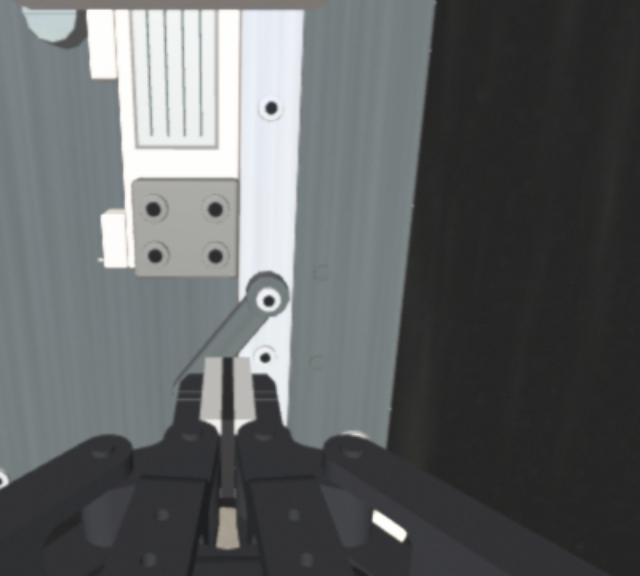

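The finger has swung the latch to about 45° (q ≈ 0.75), with its shoulder riding on the peg cap at 8 N. I'll lift over to the peg's -y side and finish with a +y push, following the arc.

>>> carry_out(steps=[[-1, 0.003, 0, -0.005, 0, 0, 0], [-1, 0, 0, -0.04, 0, 0, 0], [-1, -0.01, 0.017, 0, 0, 0, 0], [-1, -0.01, 0.017, 0, 0, 0, 0], [-1, 0, 0, 0, 0, 0, 0], [-1, 0, 0, 0, 0, 0, 0]])

```text
clock: 17.55
tcp_pos: [0.6139, -0.0372, 0.1059]
orientation: [-0.0, 1.0, -0.023, -0.001]
wrist_force: [0.5, -0.1, -0.4]
finger_gap: 0.0001
```

Run:
```python
from h import *
st(); snap('wrist','w9'); snap('top','t9')
for n in('w9','t9'):
  for q in(.5,.65,.8,.95):
    L=np.array([29-38*np.sin(q),-21.5-38*np.cos(q)])/1e3; X=[*(RR@L+RO),.051]; print(n,q,np.round(L*1e3,1),np.round(w2px(n,X),1))
# look for the dark cap blob on wrist image
g=cv2.imread('pics/w9.png',0)
u=w2px('w9',[*(RR@np.array([.002,-.049])+RO),.051])[0].astype(int); print(u)
if 40<u[1]<360: 
  r=g[u[1]-40:u[1]+40,u[0]-40:u[0]+40]; m=(r<45).astype(np.uint8); n,l,s,c=cv2.connectedComponentsWithStats(m); print([(s[i,4],np.round(c[i]+u-40,1)) for i in range(1,n) if s[i,4]>15])
```

```text
t 17.55 tcp rd [[  0.5 -80.7]] z 105.9 yawerr -0.003 tilt [-0.0017  0.0006] F [ 0.5 -0.1 -0.4] gap 0.0001 q [-0.19  0.47 -0.09  1.02  0.    1.43]
w9 0.5 [ 10.8 -54.8] [[339.5 189.8]]
w9 0.65 [  6.  -51.8] [[331.3 184.6]]
w9 0.8 [  1.7 -48. ] [[323.9 178.3]]
w9 0.95 [ -1.9 -43.6] [[317.5 170.8]]
t9 0.5 [ 10.8 -54.8] [[314.7 173.4]]
t9 0.65 [  6.  -51.8] [[313.2 175.2]]
t9 0.8 [  1.7 -48. ] [[311.5 176.8]]
t9 0.95 [ -1.9 -43.6] [[309.5 178.1]]
[324 180]
[]
```

I've used all 12 picture views, so from here I'll locate the peg cap numerically.

Run:
```python
from h import *
g=cv2.imread('pics/w9.png',0)
print(g[155:205:2,300:352:2])
```

```text
[[125 122 123 125 124 121 122 124 124 125 125 123 124 124 122 123 124 126
  126 125 105 122 126 125 123 122]
 [126 124 123 125 124 122 122 124 123 125 125 124 125 123 121 123 123 126
  124 103 118 126 126 123 122 122]
 [126 124 123 125 125 121 123 124 125 126 125 125 125 124 122 123 123 125
  112 114 124 125 124 123 121 125]
 [126 125 123 124 125 121 122 124 124 125 123 124 124 124 121 122 124 115
  110 124 125 125 122 121 123 127]
 [126 125 124 125 124 122 122 123 124 125 124 124 125 124 122 122 116 103
  123 126 125 123 122 124 126 127]
 [125 124 123 124 124 122 121 124 124 126 124 124 126 124 122 120 102 120
  126 125 123 122 124 127 128 126]
 [126 125 123 124 124 121 121 122 124 125 123 123 126 124 120 105 118 126
  125 124 121 123 126 127 127 104]
 [126 124 124 125 124 121 121 124 123 126 124 123 125 124 108 113 125 126
  123 122 122 125 127 128 112 112]
 [126 125 123 123 124 122 121 124 124 125 124 123 124 115 108 127 151 159
  139 123 125 127 127 117 112 126]
 [126 124 122 124 125 121 121 124 123 126 123 123 117 103 132 169 184 180
  165 141 126 127 122 103 129 128]
 [125 125 
[... 925 characters left out ...]
07  79  54
   62  91 120 126 128 130 128 128]
 [125 125 122 123 123 121 121 125 124 125 125 123 125 122 122 122 122 124
  124 126 125 126 129 129 128 128]
 [126 126 123 123 126 122 120 125 124 125 124 124 124 124 123 123 123 127
  126 127 125 126 129 130 128 128]
 [126 125 123 124 126 123 121 125 124 125 125 123 124 123 122 122 124 128
  126 127 126 125 129 129 128 127]
 [125 125 123 124 126 123 121 124 124 125 126 124 125 123 123 122 123 127
  126 127 125 125 128 129 127 128]
 [125 125 123 123 126 122 120 126 124 126 125 124 125 124 121 122 123 127
  126 127 126 126 129 130 127 126]
 [126 126 123 124 125 122 120 124 124 125 125 124 124 123 122 122 124 128
  126 127 126 127 129 129 128 126]]
```

>>> carry_out(steps=[[-1, 0.0045, 0, 0.02, 0, 0, 0.003], [-1, 0, 0, 0.03, 0, 0, 0], [-1, 0, 0, 0, 0, 0, 0], [-1, 0, -0.006, 0, 0, 0, 0], [-1, 0, -0.006, 0, 0, 0, 0], [-1, -0.003, -0.0035, 0, 0, 0, 0], [-1, -0.003, -0.0035, 0, 0, 0, 0], [-1, -0.0025, -0.004, 0, 0, 0, 0], [-1, -0.0025, -0.004, 0, 0, 0, 0], [-1, 0, 0, 0, 0, 0, 0]])

```text
clock: 18.9
tcp_pos: [0.6093, -0.0092, 0.0568]
orientation: [-0.0, 1.0, -0.024, -0.0]
wrist_force: [0.2, 0.3, 0.8]
finger_gap: 0.0001
```

>>> carry_out(steps=[[-1, -0.0013, -0.004, 0, 0, 0, 0], [-1, -0.0012, -0.004, 0, 0, 0, 0], [-1, -0.0005, -0.004, 0, 0, 0, 0], [-1, 0, -0.002, 0, 0, 0, 0], [-1, 0, 0, 0, 0, 0, 0]])

```text
clock: 19.52
tcp_pos: [0.6076, 0.0048, 0.0569]
orientation: [-0.0, 1.0, -0.024, 0.0]
wrist_force: [1.1, 0.3, -0.6]
finger_gap: -0.0
```

Run:
```python
from h import *
st()
```

```text
t 19.52 tcp rd [[ -7.7 -39. ]] z 56.9 yawerr -0.0048 tilt [0.0005 0.0003] F [ 1.1  0.3 -0.6] gap -0.0 q [-0.12  0.5  -0.17  0.9   0.    1.49]
```

>>> carry_out(steps=[[-1, 0, -0.001, 0, 0, 0, 0], [-1, 0, -0.001, 0, 0, 0, 0], [-1, 0, -0.001, 0, 0, 0, 0], [-1, 0, 0, 0, 0, 0, 0]])

```text
clock: 20.02
tcp_pos: [0.6074, 0.0074, 0.0569]
orientation: [0.0, 1.0, -0.024, 0.0]
wrist_force: [-0.1, -0.9, 0.2]
finger_gap: -0.0001
```

```bash
cat > cap.py <<'E'
from h import *
import sys
def cap(n):
    snap('wrist',n); g=cv2.imread('pics/'+n+'.png',0)
    for q in(.65,.9,1.15,1.4,1.57):
        L=np.array([29-38*np.sin(q),-21.5-38*np.cos(q)])/1e3; u=w2px(n,[*(RR@L+RO),.051])[0]; v=w2px(n,[*(RR@L+RO),.036])[0]
        print(q,np.round(L*1e3,1),'cap px',np.round(u),'peg foot',np.round(v))
st(); cap(sys.argv[1])
E
python3 cap.py w10
python3 - <<'E'
import cv2
g=cv2.imread('pics/w10.png',0)
print(g[150:262:4,230:390:4])
E
```

```text
t 20.02 tcp rd [[ -8.  -36.3]] z 56.9 yawerr -0.0052 tilt [ 0.0001 -0.    ] F [-0.1 -0.9  0.2] gap -0.0001 q [-0.12  0.5  -0.17  0.9   0.    1.5 ]
0.65 [  6.  -51.8] cap px [351. 303.] peg foot [349. 285.]
0.9 [ -0.8 -45.1] cap px [337. 291.] peg foot [336. 274.]
1.15 [ -5.7 -37. ] cap px [327. 275.] peg foot [326. 259.]
1.4 [ -8.4 -28. ] cap px [320. 258.] peg foot [321. 243.]
1.57 [ -9.  -21.5] cap px [319. 245.] peg foot [319. 231.]
[[118 116 121 ... 252 187 232]
 [118 116 120 ... 121 116 233]
 [118 118 120 ... 166 167 187]
 ...
 [117 122 120 ... 177 235 233]
 [118 122 120 ... 189 236 233]
 [118 121 121 ... 198 236 232]]
```

Run:
```python
import cv2,numpy as np
np.set_printoptions(linewidth=250,threshold=10**6)
g=cv2.imread('pics/w10.png',0); g8=cv2.imread('pics/w8.png',0)
print(g[206:270:2,290:350:2]); print(g8[230:262:3,290:350:3])
```

```text
[[118 120 182 250 252 252 252 252 252 244 236 252 252 251 151 158 158 152 160 107  44  43  52 130 160 157 159 160 159 160]
 [118 121 145 233 237 237 237 237 237 223 187 237 238 235 147 158 159 157 158 157 128 118 141 158 155 158 159 158 159 159]
 [117 121 122 122 118 118 120 119 117 120 121 118 117 118 139 158 159 160 157 152 159 156 158 147 156 159 159 160 159 159]
 [118 120 122 120 119 118 122 120 118 119 120 118 117 118 138 157 160 159 159 159 157 157 157 159 160 159 158 159 158 159]
 [118 121 122 120 119 120 122 119 119 120 119 117 117 119 138 158 159 159 159 159 159 159 159 159 159 158 159 159 158 159]
 [117 121 122 120 119 121 122 119 118 118 109 101  95  94 105 125 128 128 127 127 128 128 128 128 128 128 127 128 127 128]
 [117 120 122 120 118 120 122 119 116  99  91  91  90  89  93  94  94  94  94  93  94  94  94  93  94  94  94  93  94  93]
 [118 121 121 119 118 121 122 120  99  94 110 117 116 117 118 117 117 116 116 117 116 116 116 116 116 117 116 116 116 116]
 [116 120 122 120 119 119 121 118  94 118 122 121 122 121 120 128 138 149 121 121 121 119 119 120 120 120 120 120 12
[... 3050 characters left out ...]
21 125 126 146 239 234 227 206 197]
 [121 121 121 119 119  91 119 124 121 120 121 124 125 120 237 239 226 237 238 236]
 [122 121 122 118  96 116 126 126 125 126 120 120 115 203 236 237 218 238  60  64]
 [121 121 121 100 112 124 167 186 186 182  49  45 161 186 186 190 231 239  68  83]
 [122 121 111 104 123 124 168 187 185 182  50  44 160 186 186 189 234 233 238 236]
 [121 114  97 122 123 122 176 186 185 182  49  45 160 185 186 187 233 236 234 238]
 [120  92  99  60  59  58 180 186 186 181  46  43 160 185 185 186  87  80  80 145]
 [ 95  98  52  50  51  53 183 186 186 181  46  43 153 185 187 185  77  50  51  51]
 [118  55  51  50  50  58 184 186 185 182  47  44 153 185 185 186  92  51  50  51]]
```

>>> carry_out(steps=[[-1, 0, -0.001, 0, 0, 0, 0], [-1, 0, -0.001, 0, 0, 0, 0], [-1, 0, -0.001, 0, 0, 0, 0], [-1, 0, 0, 0, 0, 0, 0]])

```text
clock: 20.58
tcp_pos: [0.6075, 0.0081, 0.057]
orientation: [0.002, 1.0, -0.025, -0.0]
wrist_force: [-1.5, -8.6, 0.6]
finger_gap: 0.0
```

```bash
python3 cap.py w11|head -1
python3 - <<'E'
import cv2,numpy as np
np.set_printoptions(linewidth=250,threshold=10**6)
g=cv2.imread('pics/w11.png',0)
print(g[206:260:2,300:380:4])
E
```

```text
t 20.57 tcp rd [[ -7.9 -35.6]] z 57.0 yawerr -0.0069 tilt [-0.0003 -0.0045] F [-1.5 -8.6  0.6] gap 0.0 q [-0.12  0.5  -0.17  0.9  -0.    1.5 ]
[[251 250 241 251 250 154 156  72  40 107 154 156 155 156 156 155 155  41  40 155]
 [250 250 240 250 249 154 151 117  50 145 154 155 157 156 157 155 155  67  70 155]
 [169 169 155 170 166 154 151 155 142 155 155 155 156 155 155 156 152 149 148 152]
 [118 119 117 116 117 153 155 153 152 154 155 157 155 155 156 155 155 152 149 156]
 [117 117 117 115 116 154 156 156 155 156 156 155 156 156 157 155 157 155 156 156]
 [117 118 117 102 107 151 154 154 154 154 154 154 153 154 154 154 154 154 154 154]
 [117 118 106  89  85  99 101 100 100 100 100 100 100 101 100 100 100 100 100 100]
 [118 117  89 102 101 108 108 108 108 109 107 108 107 108 107 107 106 108 107 108]
 [117 115 109 120 119 116 125 116 116 117 116 116 117 117 117 116 116 116 117 115]
 [117 108 117 118 117 151 177 133 117 119 118 118 118 118 118 118 118 118 118 117]
 [118 106 116 115 118 175 172 149 115 116 115 115 115 116 115 115 116 115 115 115]
 [117 107 115 114 128 177 173 149 112 114 11
[... 584 characters left out ...]
14 115 118 119 117 120 121 119 121]
 [117 118 155 137  41  42  41  38  41  99 116 112 116 119 119 118 121 121 119 122]
 [117 118 160 172  41  43  40 131  41 140 116 112 115 118 119 118 120 121 120 122]
 [117 118 161 176  40  47  40 101  39 155 116 113 115 117 119 117 120 121 119 123]
 [117 118 165 178  71  39  38  40  65 160 116 112 115 117 119 117 120 120 119 122]
 [114 115 170 177 166  45  44 130 168 166 112 111 115 117 120 118 119 121 119 123]
 [ 56  57 171 178 177  45  50 176 177 171  56  53 101 117 119 118 121 120 118 123]
 [ 47  47 174 178 178  42  45 177 177 172  48  49  55 118 120 117 121 120 118 123]
 [ 47  49 174 177 177  44  44 177 178 173  48  49  48 108 119 118 121 120 119 124]]
```

Hard stop reached at 8.6 N with the arm square to the rail. I'll retreat.

>>> carry_out(steps=[[-1, 0, 0.003, 0, 0, 0, 0], [-1, 0, 0.006, 0, 0, 0, 0], [-1, 0, 0.01, 0, 0, 0, 0], [-1, 0, 0, -0.04, 0, 0, 0], [-1, 0, 0, -0.05, 0, 0, 0], [-1, -0.04, 0.04, 0, 0, 0, 0], [-1, -0.01, 0.05, 0, 0, 0, 0], [-1, 0, 0.05, 0, 0, 0, 0], [-1, 0, 0.03, 0, 0, 0, 0], [-1, 0, 0, 0, 0, 0, 0], [-1, 0, 0, 0, 0, 0, 0]])

```text
clock: 22.0
tcp_pos: [0.5481, -0.1756, 0.1467]
orientation: [-0.0, 1.0, -0.025, -0.0]
wrist_force: [-0.5, 0.5, 0.7]
finger_gap: 0.0001
```

Run:
```python
from h import *
np.set_printoptions(linewidth=250,threshold=10**6)
st(); snap('top','t12')
a=cv2.imread('pics/t12.png',0).astype(int); b=cv2.imread('pics/t7.png',0).astype(int); c=cv2.imread('pics/top0.png',0).astype(int)
for n,r in(('vs after-chip',b),('vs start',c)):
  m=(abs(a-r)>25)[130:250,215:400].astype(np.uint8); k,l,s,ce=cv2.connectedComponentsWithStats(m)
  print(n,[(s[i,:5]+[215,130,0,0,0]).tolist() for i in range(1,k) if s[i,4]>3])
for q in(1.3,1.45,1.57):
  L=np.array([29-38*np.sin(q),-21.5-38*np.cos(q)])/1e3; print(q,w2px('t12',[*(RR@L+RO),.051]))
print(a[165:192,294:312])
```

```text
t 22.0 tcp rd [[ -59.2 -221.8]] z 146.7 yawerr -0.0054 tilt [-0.0004  0.0007] F [-0.5  0.5  0.7] gap 0.0001 q [-0.45  0.36 -0.14  1.07  0.    1.17]
vs after-chip [[304, 130, 96, 120, 3381], [313, 156, 5, 4, 10], [304, 164, 6, 4, 17], [373, 166, 8, 5, 19], [299, 170, 6, 2, 10], [298, 178, 5, 5, 16]]
vs start [[331, 145, 69, 105, 3514], [313, 156, 5, 4, 13], [304, 164, 6, 4, 18], [266, 168, 65, 31, 1105]]
1.3 [[304.32915746 179.90025275]]
1.45 [[301.97119618 180.13325269]]
1.57 [[300.07782374 180.07162655]]
[[221 222 222 224 225 208 166 150 145 142 197 235 226 208 201 187 176 164]
 [219 219 218 219 223 184 170 178 140 131 128 192 223 222 222 224 226 227]
 [218 217 217 220 221 181 134 145 154 143 107 176 223 220 221 220 219 202]
 [219 219 219 219 221 188 119 119 116  89 109 180 222 219 219 220 211 145]
 [209 211 208 208 215 190 132 104 111  96 148 209 220 219 217 219 221 182]
 [149 150 142 152 163 160 130 108 110 109 191 235 227 223 223 223 214 186]
 [145 119 127 149 126 101 108 110 110 118 187 233 219 201 206 210 209 215]
 [123  79 115 156 130 102 109 110 116 101 101 121 110  99 122 13
[... 736 characters left out ...]
111 110 113 112 111 112]
 [189 191 184 149 122 120 114 111 103 100 109 112 111 109 110 109 111 110]
 [247 249 252 235 151 112 115 107 105 109 108 107 107 110 109 108 109 108]
 [222 227 234 207 125 114 116  99 103 109 109 109 109 108 109 107 107 109]
 [249 250 252 228 116 104  94  99 111 110 110 110 110 109 108 111 110 109]
 [248 248 254 230  98 108 110 110 110 109 112 110 109 110 109 111 111 111]
 [208 222 245 228 118 109 111 111 110 112 111 109 110 110 110 110 111 111]
 [116 118 124 137 133 108 111 111 112 112 113 110 111 112 112 111 112 111]
 [106 106 108 127 130 110 111 112 111 111 111 109 110 110 110 112 112 112]
 [109 111 109 109 110 111 110 111 109 110 110 111 111 110 111 107 112 110]]
```

The cap sits at (300.3,179.8), where q = 1.57 is predicted, and the chip hasn't moved. The arm overlaps the vials in this view, so I'll swing it away and check them.

>>> carry_out(steps=[[-1, -0.03, 0.05, -0.02, 0, 0, 0], [-1, -0.03, 0.05, -0.02, 0, 0, 0], [-1, -0.03, 0.05, -0.02, 0, 0, 0], [-1, -0.03, 0.05, -0.01, 0, 0, 0], [-1, -0.03, 0.05, 0, 0, 0, 0], [-1, -0.03, 0.05, 0, 0, 0, 0], [-1, 0, 0, 0, 0, 0, 0], [-1, 0, 0, 0, 0, 0, 0]])

```text
clock: 23.05
tcp_pos: [0.3544, -0.4657, 0.2167]
orientation: [-0.001, 1.0, -0.024, -0.0]
wrist_force: [0.5, 1.4, -0.3]
finger_gap: 0.0
```

Run:
```python
from h import *
st(); snap('top','t13')
a=cv2.imread('pics/t13.png',0).astype(int)
for n in('t7','top0'):
  m=(abs(a-cv2.imread('pics/'+n+'.png',0).astype(int))>25)[130:250,215:400].astype(np.uint8); k,l,s,ce=cv2.connectedComponentsWithStats(m)
  print(n,[(s[i,:5]+[215,130,0,0,0]).tolist() for i in range(1,k) if s[i,4]>3])
```

```text
t 23.05 tcp rd [[-240.1 -520.1]] z 216.7 yawerr -0.0045 tilt [-0.     0.001] F [ 0.5  1.4 -0.3] gap 0.0 q [-1.06  0.34  0.01  1.24  0.    0.56]
t7 [[304, 130, 96, 120, 5893], [313, 156, 5, 4, 11], [304, 164, 6, 4, 17], [373, 166, 8, 6, 19], [383, 168, 8, 6, 23], [299, 170, 6, 3, 11], [371, 176, 8, 6, 20], [298, 178, 5, 5, 16], [382, 178, 7, 7, 21]]
top0 [[314, 156, 4, 4, 11], [304, 164, 6, 4, 18], [266, 168, 65, 31, 1101]]
```

Compared with the start, only the chip and the latch have changed; the vials, tray and forceps are where they were. Handing in.

```bash
python3 -c "
from workcell import env
print(env.hand_in())"
```

```text
the job is handed in; nothing more can be done
None
```

The chip is loaded, the latch is shut behind it, and I handed the job in at about 23 s of the 58 s allowed. The hand-in gave no verdict.

**What I did:** With the fingers shut and one fingertip in the notch, I pushed the chip flat against the rail at about 9 N. I then slid it along the rail to the end stop, where it stopped hard at about 16 N. I pushed the latch round by its peg in two strokes until it stopped at 8.6 N, and moved the arm clear.

**Last checks:**
- **Latch:** the peg cap appears at pixel (300.3, 179.8) in the top view, against (300.1, 180.1) predicted for fully shut at 1.57 rad.
- **Chip:** the top view after seating put its rear edge at y of about -15 to -17 mm in the reader's frame, against -15 mm when home. It did not move while I shut the latch.
- **Bystanders:** comparing the final top view with the first one shows changes only at the chip and the latch. The vials, tray and forceps have not moved.
- **Robot:** the arm was clear of everything when I handed in.

**Disagreements and problems:**
- The wrist camera read positions 2–3 mm differently from the top view, so I relied on contact forces for the final seating.
- During the first latch stroke the finger's shoulder seems to have ridden on the peg cap, pressing it with about 8 N. I saw no harm from it.
- I used all 12 picture views (planned about 8) before the latch was shut, so the last checks were done on pixel values.

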